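# Catch and close the punch case lid

### The arm

A 6-joint arm with a two-finger parallel gripper is mounted at the origin on the work surface. World frame = base frame: x ahead of the robot, y to its left, z up, the work surface at z = 0. Lengths are in m, angles in rad, forces in N, time in s.
With the tool pointing down it reaches from about 0.3 to 0.825 m from the base axis. Payload 5.4 kg.
Tool frame: the origin (TCP) lies midway between the tips of the shut fingers; the grasp point (between the pads) lies 19 mm behind it; x points along the fingers, z is the direction in which the jaws open and shut, and the axes are right-handed (so a half turn about x gives the same grasp; the last joint's range is limited). The gripper opens to 92 mm and grips with 3 to 60 N. Pads are 20 mm wide; open, the fingers measure 128 mm over their backs; the gripper's body (75 mm by 189 mm) begins 69 mm behind the grasp point.
Start: joints at [-1.412, 0.158, 1.597, -0, 1.386, -0.21], TCP at [0.207, -0.536, 0.215] pointing down, gripper open.
Joint ranges: [-2.91, 2.91], [-0.94, 2.29], [0.18, 2.7], [-1.29, 4.43], [0.17, 2.64], [-3, 3]. Speed limits (rad/s): [2.57, 2.57, 3.14, 3.14, 3.14, 3.14].

### API

Orientations are given as a rotation vector (axis times angle).
In Python, from bench import * gives the robot as it stands. The module is installed in compiled form; this text tells all that it offers.
- The arm moves only by the tool move_arm, never from a script. Its arguments are lists of equal length, an entry for each row: "translation": the shift along the tool's x, y, z as a fraction of full scale, a list of three; "delta_rot": the turn, a rotation vector about the tool's x, y, z as a fraction of full scale, a list of three; "hand": the opening, from -1 (shut) to 1 (fully open), so that 0 is half open. In form: {"translation": [[x, y, z], ...], "delta_rot": [[rx, ry, rz], ...], "hand": [hand, ...]}. A call has 1 to 12 rows; each row shifts and turns the commanded pose from where the row before left it, along the tool's axes as they then stand; what a row does not reach is not made up. Full scale, the value 1, is 150 mm for a shift and 8 degrees for a turn. A row lasts 1/10 s, in which the tool goes at most 50 mm and 8.59 degrees, less where a joint would pass 70% of its speed; a pose out of reach is approached as far as the arm can. A call with a number of a shift or a turn outside -1 to 1 is refused whole. A call with a gripper value outside its range is refused whole. The fingers move at their own pace and stop on an object; "grip_force" is the grip in N (left out, the last holds). Time passes only in rows, so rows that do not move let the fingers close. It gives the time, the measured TCP pose, the force and the opening at its end, in the units of the state.
- get_state(): the state, without advancing time (a new reading comes with each control period).
- capture(name): name is "side" or "top" or "wrist"; returns a dict with "img" (400x640x3 uint8, blue, green, red), "z_map" (400x640 float32, m along the optical axis (not along the pixel's ray), 0 where there is no reading), "fx", "fy", "cx", "cy" (pixels), "R" (3x3) and "t" (3): a world point X has camera coordinates R X + t; the wrist camera has in their place "T_tool_cam" (4x4, takes a point from camera to tool coordinates, whose origin is the TCP and whose axes are the tool frame's). Camera axes: x right, y down, z forward; pixel columns grow to the right and rows downward; lengths in m; the calibration is good to about 2 mm. A picture is of the moment at which its call begins: read the wrist's pose just before it.
- hand_in(): hands the job in, once; it reports no verdict.
The state is a dict: "time": time; "joints": joint angles; "joint_vel": joint speeds; "joint_efforts": joint torques, N m; "tcp_pos": TCP position; "tcp_rot": TCP orientation; "wrist_force": force on the tool from outside, world axes, zero at the start; "moment": the same for the moment, N m; "grip_width": finger opening in m.
Only numpy, scipy, OpenCV 4.12 (cv2) and the standard library are available. Lean on these libraries where they do the work, as an engineer would, in place of code of your own. Each camera call takes 0.05 s, during which the arm holds its last target. There are 200 camera calls.

### The job

The steel punch case on the bench stands open, its lid leaning back on its stop: tip the lid forward past upright with a fingertip (pressing down the short lever at its hinge does this), then catch the falling lid on the outside of a finger part-way down and lower it fully shut gently, so that it never drops onto the case. Pinch or grip nothing, handle the lid with light touches only, leave the other things on the bench where they are, and finish clear of everything.

Things in the scene. Friction and masses are not known exactly. Their poses are not given: they have to be found in the camera images.
- case: grey sheet-steel box fixed to the bench, 150 mm (x) by 220 mm (y) by 100 mm high, punches in a rack inside. Origin under its centre on the bench; its +x axis points from the open front to the hinge side, +y towards the lever side, z up. It may be turned on the bench by up to about 20 degrees; the front faces the robot
- lid (a joint): lid angle in rad: 0 shut (level), 1.571 upright, 1.78 leaning back on its stop, where it rests. Damped hinge: past upright the lid falls shut by itself, from 1.4 rad in about 3 to 6 s, slow at first, 0.5 to 0.75 rad/s at the end, which counts as a drop. Turning it against the damper takes 0.32 N m per rad/s: press slowly. Lid mass 0.24 kg, varies by a fifth; carrying it at the lip takes about 1.2 N
- lid_hinge (a point): on the hinge axis at mid-width, 75 mm behind the case's centre, 103 mm above the bench. Its axes turn with the lid: -x runs along the lid's underside to the front lip, y along the hinge to the lever, +z out of the lid's outer face. The lid is a flat plate 180 mm long (x 0 to -180 mm), 220 mm wide, 6 mm thick (z 0 to 6 mm)
- lid_lip (a point): middle of the lid's free edge, on its underside. With the lid shut this edge overhangs the case's front wall by 30 mm, over open bench, so a finger sloping forward and down can stay under it until the lid is shut
- lever_end (a point): centre of the crossbar (steel, 16 mm diameter, 30 mm long, parallel to the hinge) ending the lid's lever, 75 mm from the hinge axis along the lid's -z and 140 mm to its +y, 30 mm clear of the case's side. Lid upright: the lever points level to the case's front. Pushing its end about 30 mm down tips the lid from its stop past upright; it can only close the lid, not hold it up. Lid shut: it hangs down
- offcut_a: flat steel offcut, 75 x 55 x 5 mm, lying near the front of the case; origin at the centre of its underside
- offcut_b: flat steel offcut, 60 x 45 x 5 mm, lying near the front of the case; origin at the centre of its underside
- stamp: upright dark steel stamp, 18 x 18 x 62 mm, standing beside the case on the side away from the lever; origin under its centre
- oil_can: upright aluminium can, 52 mm diameter, 85 mm tall, beside the case on the side away from the lever; origin under its centre
- wood_block: wooden block 70 x 50 x 40 mm, on the lever's side, well out from the case; origin under its centre
- hammer: hammer lying to the robot's right; origin under the tool
- file_brush: brush lying to the robot's left; origin under the tool

How it is judged:
On the way, in this order (a step that is already met when the one before it is completed fails the run):
1. the lid has been tipped forward past upright (below 1.47 rad) (value of joint lid below 1.47 rad), for 0.05 s.
2. the falling lid is carried on a finger part-way down (between 1.2 and 0.15 rad) (value of joint lid between 0.15 and 1.2 rad and contact force between the fingers and lid above 0.3 N), for 0.2 s.
At the end, for the whole second after the job is handed in: the lid is fully shut (within 0.02 rad, 4 mm at the lip) and at rest, and every other thing is within 20 mm of where it stood (value of joint lid below 0.02 rad and velocity of joint lid between -0.02 and 0.02 rad/s and distance of each of offcut_a, offcut_b, stamp, oil_can, wood_block, hammer, file_brush from where it was at the start of the episode below 0.02 m); the robot touches nothing.
It fails at once if the lid drops shut (faster than 0.38 rad/s, about 70 mm/s at the lip, in the last 0.05 rad) (value of joint lid below 0.05 rad and velocity of joint lid below -0.38 rad/s).
It fails at once if the lid is pinched between the fingers (contact force between the fingers and lid above 2 N and x of the grasp point in the frame of lid_hinge between -0.18 and 0 m and y of the grasp point in the frame of lid_hinge between -0.11 and 0.11 m and z of the grasp point in the frame of lid_hinge between -0.002 and 0.008 m).
It fails at once if the lever is pinched between the fingers (contact force between the fingers and lid above 2 N and x of the grasp point in the frame of lid_hinge between -0.008 and 0.008 m and y of the grasp point in the frame of lid_hinge between 0.125 and 0.155 m and z of the grasp point in the frame of lid_hinge between -0.083 and 0 m).
It fails at once if the lid or its lever is pushed harder than 25 N (contact force between the fingers and lid above 25 N).
It fails at once if another thing on the bench is moved by more than 20 mm or lifted (distance of any of offcut_a, offcut_b, stamp, oil_can, wood_block, hammer, file_brush from where it was at the start of the episode above 0.02 m).
It also fails if it takes over 54 s, if anything falls off the work surface, if the arm or the gripper's body presses on something with over 40 N, if the wrist force passes 120 N, or if a joint passes its speed limit or range.

## Working session

There is one attempt and no reset: what is moved stays moved. The work goes in short steps, Python scripts to look and compute and a tool call to move; the robot and the scene stay as the last step left them, time stands still between calls to the robot, and variables do not carry over. Pictures are saved under pics/ and viewed, about 8 in all and at most 12, crops included, and the job is handed in when it is done.

Besides the shell and the picture viewer there is one more tool, called after ">>>" by a JSON object that holds its "op" and its "data", one argument or row to a line. move_arm: Moves the arm, as the interface text tells. Its arguments: {"type":"object","properties":{"translation":{"type":"array","items":{"type":"array","items":{"type":"number","minimum":-1,"maximum":1}}},"delta_rot":{"type":"array","items":{"type":"array","items":{"type":"number","minimum":-1,"maximum":1}}},"hand":{"type":"array","items":{"type":"number"}},"grip_force":{"type":"number"}},"required":["translation","delta_rot","hand"]}

```bash
mkdir -p pics
cat > h.py <<'E'
from bench import *
import numpy as np, cv2
from scipy.spatial.transform import Rotation as Ro
def world(c):
    z=c["z_map"]; v,u=np.mgrid[0:z.shape[0],0:z.shape[1]]
    P=np.dstack([(u-c["cx"])/c["fx"]*z,(v-c["cy"])/c["fy"]*z,z])
    return (P-c["t"])@c["R"]
E
python3 - <<'E'
from h import *
s=get_state(); print({k:np.round(v,3) for k,v in s.items()})
a=[]
for n in("side","top"):
    c=capture(n); a.append(c["img"]); np.savez(n+".npz",**c)
    print(n,c["fx"],c["cx"],c["cy"],np.round(c["R"],3).tolist(),np.round(c["t"],3), np.round(-c["R"].T@c["t"],3),(c["z_map"]>0).mean())
cv2.imwrite("pics/a.png",np.hstack(a)[:, :] if 0 else cv2.resize(np.vstack(a),(480*1,600)))
cv2.imwrite("pics/side.png",a[0]);cv2.imwrite("pics/top.png",a[1])
E
```

```text
{'time': np.float64(0.0), 'joints': array([-1.412,  0.159,  1.598, -0.   ,  1.386, -0.21 ]), 'joint_vel': array([ 0.002, -0.001,  0.   ,  0.   , -0.001,  0.001]), 'joint_efforts': array([ 0.0000e+00, -3.8557e+01, -3.2211e+01,  7.0000e-02,  3.8000e-02,
       -0.0000e+00]), 'tcp_pos': array([ 0.207, -0.536,  0.214]), 'tcp_rot': array([ 0.935,  1.363, -0.932]), 'wrist_force': array([-0.158,  0.343,  0.014]), 'moment': array([-0.007, -0.017, -0.025]), 'grip_width': np.float64(0.092)}
side 370.68640940281716 321.7229587750217 198.197528166539 [[-0.888, -0.459, 0.007], [-0.353, 0.674, -0.649], [0.293, -0.579, -0.761]] [0.492 0.24  1.086] [0.203 0.693 0.979] 0.99606640625
top 467.68066995721705 314.4031180804364 201.29032672221763 [[0.004, -1.0, -0.007], [-0.988, -0.003, -0.151], [0.151, 0.008, -0.988]] [0.004 0.569 1.329] [ 0.361 -0.005  1.4  ] 0.99590625
```

View pics/side.png

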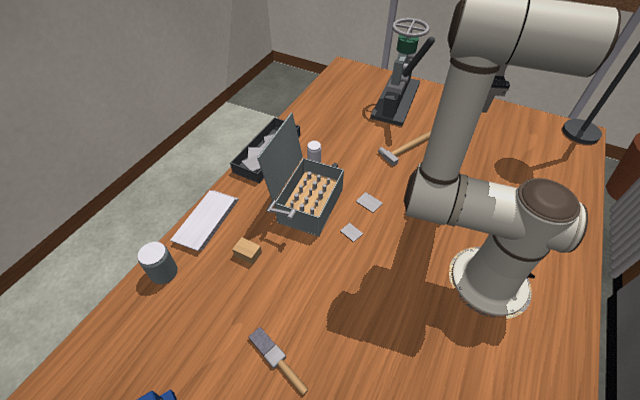

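View pics/top.png

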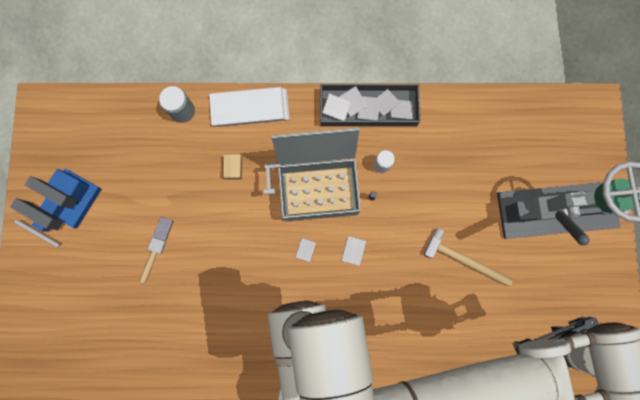

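The side view shows the open case around (310,195) and its lever crossbar at about (285,212). In the top view the case is at (318,190), the lever crossbar at (268,180), the offcuts at (306,250) and (354,250), the stamp at (373,196), the can at (386,160) and the block at (232,166).

Run:
```python
from h import *
for n in("top","side"):
    c=dict(np.load(n+".npz")); W=world(c); x,y,z=W[...,0],W[...,1],W[...,2]
    roi=(x>.3)&(x<.75)&(y>-.2)&(y<.25)
    m=roi&(z>.094)&(z<.106); 
    p=W[m]; r=cv2.minAreaRect(p[:,:2].astype(np.float32)*1000); print(n,"rim",len(p),r,p.mean(0))
    # lid: high points
    m=roi&(z>.14)&(z<.3); p=W[m]; 
    if len(p): 
        q=p.mean(0); u,s,v=np.linalg.svd(p-q,full_matrices=False); print("lid",len(p),q,v[2],s, p.max(0),p.min(0), 'edge dir',np.degrees(np.arctan2(*v[0][:2])))
    # lever area and small things
    z8=((roi&(z>.003)).astype(np.uint8))
    k,l,st,ce=cv2.connectedComponentsWithStats(z8)
    for i in range(1,k):
        if st[i,4]>25: 
            p=W[l==i]; print(st[i],np.round(np.median(p,0),3),np.round(p.min(0),3),np.round(p.max(0),3))
    if n=="top":
        b=W[172:196,258:284:2]; print(np.round(W[165:196:3,264:276:3,:],3).reshape(-1,12))
```

```text
top rim 462 ((600.8381958007812, -28.413177490234375), (157.3316192626953, 341.74237060546875), 3.6771061420440674) [0.60759755 0.00086119 0.09984125]
lid 2105 [0.69255293 0.00163561 0.21969779] [-0.98123851 -0.09176275  0.16956   ] [2.90934259 1.99618753 0.06026294] [0.71757899 0.11206959 0.28598543] [ 0.66894428 -0.10868642  0.14008419] edge dir -5.380587852314385
[ 263  128  100   95 7082] [ 0.648 -0.002  0.077] [ 0.361 -0.137  0.003] [0.747 0.162 1.4  ]
[371 151  16  22 218] [ 0.68  -0.186  0.08 ] [ 0.361 -0.2    0.004] [ 0.731 -0.005  1.4  ]
[233 153  17  29 245] [0.671 0.236 0.039] [0.637 0.205 0.003] [0.724 0.25  0.047]
[368 191   9  11  72] [ 0.584 -0.164  0.058] [ 0.576 -0.179  0.003] [ 0.598 -0.155  0.066]
[340 234  26  33 370] [ 0.429 -0.109  0.006] [ 0.361 -0.145  0.003] [ 0.476 -0.005  1.4  ]
[295 237  21  25 240] [0.428 0.032 0.005] [0.396 0.004 0.003] [0.467 0.063 0.013]
[309 310  44   7 227] [ 0.303 -0.026  0.7  ] [ 0.3   -0.056  0.658] [0.361 0.008 1.4  ]
[[ 0.688  0.161 -0.001  0.662  0.139  0.111  0.663  0.132  0.105  0.662
   0.123  0.109]
 [ 0.678  0.161  0.001  
[... 964 characters left out ...]
4288654327393) [0.6041749  0.00908376 0.09911466]
lid 1751 [0.69230279 0.01354729 0.21653751] [-0.98257367 -0.09123291  0.16194299] [2.6982485  1.77589723 0.05382582] [0.71654554 0.11588499 0.28249732] [ 0.67122224 -0.10694495  0.14017353] edge dir -5.294938023747409
[452   1   8  19  29] [ 0.302 -0.004  0.705] [ 0.3   -0.027  0.685] [0.307 0.009 0.712]
[ 257  113   87  125 6025] [0.655 0.008 0.083] [ 0.51  -0.2    0.003] [0.73  0.151 0.282]
[356 192  27  21 236] [ 0.425 -0.107  0.005] [ 0.386 -0.144  0.003] [ 0.471 -0.07   0.01 ]
[339 223  24  18 188] [0.431 0.035 0.005] [0.397 0.005 0.003] [0.466 0.064 0.01 ]
[238 237  24  20 152] [0.667 0.24  0.039] [0.642 0.216 0.003] [0.715 0.25  0.046]
```

Run:
```python
import cv2
a=cv2.imread("pics/top.png")[120:270,220:400]; b=cv2.imread("pics/side.png")[100:270,220:400]
cv2.imwrite("pics/crop.png",cv2.hconcat([cv2.resize(a,(400,600*400//720+0)),cv2.resize(b,(400,333))]))
```

```text
(no output)
```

View pics/crop.png

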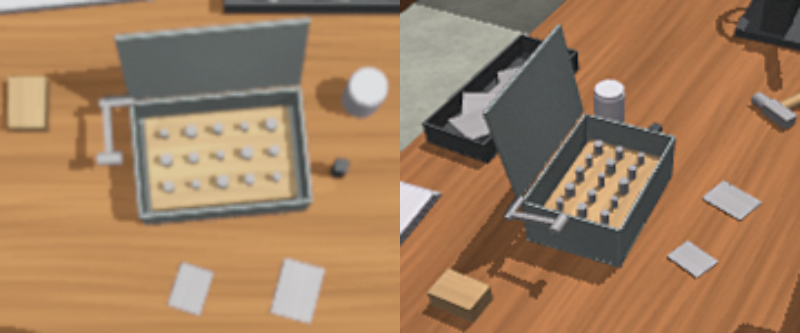

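The case sits about 5.3° yawed. I'll set up a small planner that turns a target pose in case coordinates into rows.

```bash
cat >> h.py <<'E'
YAW=np.radians(5.3); CX=np.array([np.cos(YAW),np.sin(YAW),0]); CY=np.array([-np.sin(YAW),np.cos(YAW),0])
H=.669*CX-.0625*CY+np.array([0,0,.103])          # hinge, world
def wp(dx,dy,z): return H+dx*CX+dy*CY+np.array([0,0,z-.103])
def tool(a,sgn):
    x=np.cos(a)*CX-np.sin(a)*np.array([0,0,1]); z=sgn*CY
    return np.column_stack([x,np.cross(z,x),z])
def rows(p,R,wps):  # wps: (pos,R,n) -> rows
    tr,dr=[],[]
    for q,Rq,n in wps:
        rv=Ro.from_matrix(R.T@Rq).as_rotvec()
        for i in range(n):
            tr.append(np.round(R.T@(q-p)/(n-i)/.15,3).tolist())
            d=np.round(Ro.from_matrix(R.T@Rq).as_rotvec()/(n-i)/np.radians(8),3); dr.append(d.tolist())
            p=p+R@np.array(tr[-1])*.15; R=R@Ro.from_rotvec(d*np.radians(8)).as_matrix()
    print("T",tr);print("D",dr); print("max",max(np.linalg.norm(t) for t in tr)*150,"mm",max(np.linalg.norm(t) for t in dr)*8,"deg")
def cur():
    s=get_state(); R=Ro.from_rotvec(s["tcp_rot"]).as_matrix()
    d=s["tcp_pos"]-H; print("t",round(s["time"],2),"case rel hinge",np.round([d@CX,d@CY,s["tcp_pos"][2]],4),"F",np.round(s["wrist_force"],2),"j",np.round(s["joints"],2),"w",round(float(s["grip_width"]),4))
    return s["tcp_pos"],R
E
python3 - <<'E'
from h import *
p,R=cur(); print(H,np.round(R,2).tolist())
A=np.radians(60)
for s in(1,-1): print(s,np.degrees(np.linalg.norm(Ro.from_matrix(R.T@tool(A,s)).as_rotvec())))
s=1 if R[:,2]@CY>0 else -1
rows(p,R,[(np.array([.40,-.33,.33]),R,8),(wp(-.14,.14,.28),tool(A,s),16)])
E
```

```text
t 0.1 case rel hinge [-0.5122 -0.4901  0.2137] F [ 0.25 -0.37  0.  ] j [-1.41  0.16  1.6   0.    1.39 -0.21] w 0.0923
[ 6.71912985e-01 -4.36870635e-04  1.03000000e-01] [[-0.0, 0.93, 0.36], [0.0, 0.36, -0.93], [-1.0, 0.0, -0.0]]
1 164.73901679024095
-1 33.82777596272508
T [[-0.097, 0.212, -0.102], [-0.097, 0.212, -0.102], [-0.097, 0.212, -0.102], [-0.096, 0.212, -0.102], [-0.097, 0.211, -0.102], [-0.096, 0.212, -0.103], [-0.097, 0.211, -0.102], [-0.096, 0.212, -0.103], [0.021, 0.115, -0.159], [0.024, 0.112, -0.161], [0.027, 0.108, -0.163], [0.03, 0.104, -0.165], [0.032, 0.1, -0.167], [0.035, 0.097, -0.169], [0.037, 0.092, -0.171], [0.039, 0.088, -0.172], [0.041, 0.084, -0.174], [0.043, 0.08, -0.176], [0.044, 0.076, -0.177], [0.046, 0.071, -0.178], [0.048, 0.067, -0.18], [0.049, 0.062, -0.181], [0.05, 0.057, -0.182], [0.05, 0.052, -0.184]]
D [[0.0, 0.0, 0.0], [0.0, 0.0, 0.0], [0.0, 0.0, 0.0], [0.0, 0.0, 0.0], [0.0, 0.0, 0.0], [0.0, 0.0, 0.0], [0.0, 0.0, 0.0], [0.0, 0.0, 0.0], [0.121, -0.033, 0.233], [0.121, -0.033, 0.233], [0.121, -0.033, 0.233], [0.121, -0.033, 0.233], [0.12, -0.033, 0.233], [0.121, -0.033, 0.233], [0.12, -0.033, 0.233], [0.121, -0.033, 0.233], [0.12, -0.033, 0.233], [0.121, -0.033, 0.233], [0.12, -0.033, 0.233], [0.121, -0.033, 0.232], [0.12, -0.033, 0.233], [0.121, -0.034, 0.232], [0.12, -0.033, 0.233], [0.121, -0.034, 0.232]]
max 38.174631628871026 mm 2.1168882823616366 deg
```

>>> {"op": "move_arm", "data": {
  "translation": [
    [-0.097,0.212,-0.102],
    [-0.097,0.212,-0.102],
    [-0.097,0.212,-0.102],
    [-0.097,0.212,-0.102],
    [-0.097,0.212,-0.102],
    [-0.097,0.212,-0.102],
    [-0.097,0.212,-0.102],
    [-0.097,0.212,-0.102],
    [0.021,0.115,-0.159],
    [0.024,0.112,-0.161],
    [0.027,0.108,-0.163],
    [0.03,0.104,-0.165]
  ],
  "delta_rot": [
    [0,0,0],
    [0,0,0],
    [0,0,0],
    [0,0,0],
    [0,0,0],
    [0,0,0],
    [0,0,0],
    [0,0,0],
    [0.12,-0.033,0.233],
    [0.12,-0.033,0.233],
    [0.12,-0.033,0.233],
    [0.12,-0.033,0.233]
  ],
  "hand": [-1,-1,-1,-1,-1,-1,-1,-1,-1,-1,-1,-1],
  "grip_force": 5
}}

```text
time: 1.3
tcp_pos: [0.4305, -0.2152, 0.3177]
tcp_rot: [1.051, 1.245, -0.89]
wrist_force: [-0.2, 0.1, -0.8]
grip_width: 0.0005
```

>>> {"op": "move_arm", "data": {
  "translation": [
    [0.032,0.1,-0.167],
    [0.035,0.097,-0.169],
    [0.037,0.092,-0.171],
    [0.039,0.088,-0.172],
    [0.041,0.084,-0.174],
    [0.043,0.08,-0.176],
    [0.044,0.076,-0.177],
    [0.046,0.071,-0.178],
    [0.048,0.067,-0.18],
    [0.049,0.062,-0.181],
    [0.05,0.057,-0.182],
    [0.05,0.052,-0.184]
  ],
  "delta_rot": [
    [0.12,-0.033,0.233],
    [0.12,-0.033,0.233],
    [0.12,-0.033,0.233],
    [0.12,-0.033,0.233],
    [0.12,-0.033,0.233],
    [0.12,-0.033,0.233],
    [0.12,-0.033,0.233],
    [0.12,-0.033,0.233],
    [0.12,-0.033,0.233],
    [0.12,-0.033,0.233],
    [0.12,-0.033,0.233],
    [0.12,-0.033,0.233]
  ],
  "hand": [-1,-1,-1,-1,-1,-1,-1,-1,-1,-1,-1,-1]
}}

```text
time: 2.5
tcp_pos: [0.5194, 0.1267, 0.2798]
tcp_rot: [1.364, 0.873, -0.743]
wrist_force: [0.4, -0.4, 0.1]
grip_width: 0.0006
```

Run:
```python
from h import *
p,R=cur(); A=np.radians(60); T=tool(A,-1)
print(np.degrees(np.linalg.norm(Ro.from_matrix(R.T@T).as_rotvec())))
rows(p,R,[(wp(-.079,.14,.160),T,9)])
cv2.imwrite("pics/w1.png",capture("wrist")["img"]);
c=capture("side")["img"][60:300,180:460]; cv2.imwrite("pics/s1.png",cv2.resize(c,(700,600)))
```

```text
t 2.5 case rel hinge [-0.1401  0.1407  0.2798] F [ 0.42 -0.38  0.1 ] j [-0.02 -0.42  2.08  0.07  0.96  1.43] w 0.0006
0.1207093042558016
T [[0.099, -0.005, 0.0], [0.1, -0.005, 0.001], [0.099, -0.005, 0.0], [0.1, -0.005, 0.001], [0.099, -0.006, 0.0], [0.1, -0.005, 0.001], [0.099, -0.006, 0.0], [0.1, -0.005, 0.001], [0.099, -0.006, 0.0]]
D [[0.001, 0.001, -0.001], [0.001, 0.0, -0.001], [0.001, 0.001, -0.001], [0.001, 0.0, -0.001], [0.001, 0.001, -0.001], [0.001, 0.0, -0.001], [0.001, 0.001, -0.001], [0.001, 0.0, -0.002], [0.002, 0.001, -0.001]]
max 15.019487341450773 mm 0.019595917942265423 deg
```

View pics/w1.png

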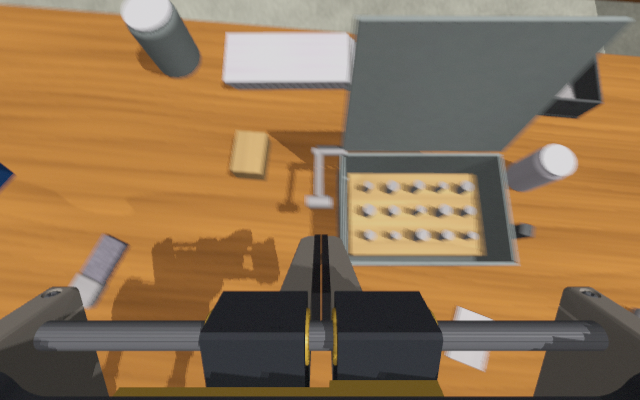

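The wrist view shows the shut fingertips at (321,237), in line with the lever crossbar at (318,202). The case, at (430,210), is clear of the fingers.

>>> {"op": "move_arm", "data": {
  "translation": [
    [0.1,-0.005,0.0],
    [0.1,-0.005,0.0],
    [0.1,-0.005,0.0],
    [0.1,-0.005,0.0],
    [0.1,-0.005,0.0],
    [0.1,-0.005,0.0],
    [0.1,-0.005,0.0],
    [0.1,-0.006,0.0],
    [0.095,-0.006,0.0],
    [0.05,-0.029,0],
    [0.05,-0.029,0],
    [0,0,0]
  ],
  "delta_rot": [
    [0,0,0],
    [0,0,0],
    [0,0,0],
    [0,0,0],
    [0,0,0],
    [0,0,0],
    [0,0,0],
    [0,0,0],
    [0,0,0],
    [0,0,0],
    [0,0,0],
    [0,0,0]
  ],
  "hand": [-1,-1,-1,-1,-1,-1,-1,-1,-1,-1,-1,-1]
}}

```text
time: 3.8
tcp_pos: [0.5793, 0.1306, 0.1415]
tcp_rot: [1.362, 0.876, -0.746]
wrist_force: [0.4, 0.9, -0.8]
grip_width: 0.0002
```

```bash
cat >> h.py <<'E'
def lid():  # lid angle from depth: points in the lid's mid strip, side+top
    out=[]
    for n in("top","side"):
        W=world(capture(n)); d=W-H; a,b,z=d@CX,d@CY,d[...,2]
        m=(abs(b)<.09)&(np.hypot(a,z)<.182)&(np.hypot(a,z)>.06)&(z>.008)&(a<.06)
        th=np.arctan2(z[m],-a[m])
        out.append((n,int(m.sum()),np.round(np.percentile(th,[10,50,90]),3).tolist()))
    print("lid",out)
E
python3 - <<'E'
from h import *
p,R=cur(); lid()
c=capture("side")["img"][100:260,200:400]; cv2.imwrite("pics/s2.png",cv2.resize(c,(750,600)))
E
```

```text
t 3.8 case rel hinge [-0.0801  0.139   0.1415] F [ 0.39  0.89 -0.85] j [-0.01 -0.08  2.09  0.09  0.62  1.41] w 0.0002
lid [('top', 1654, [1.779, 1.791, 1.807]), ('side', 1284, [1.792, 1.804, 1.825])]
```

View pics/s2.png

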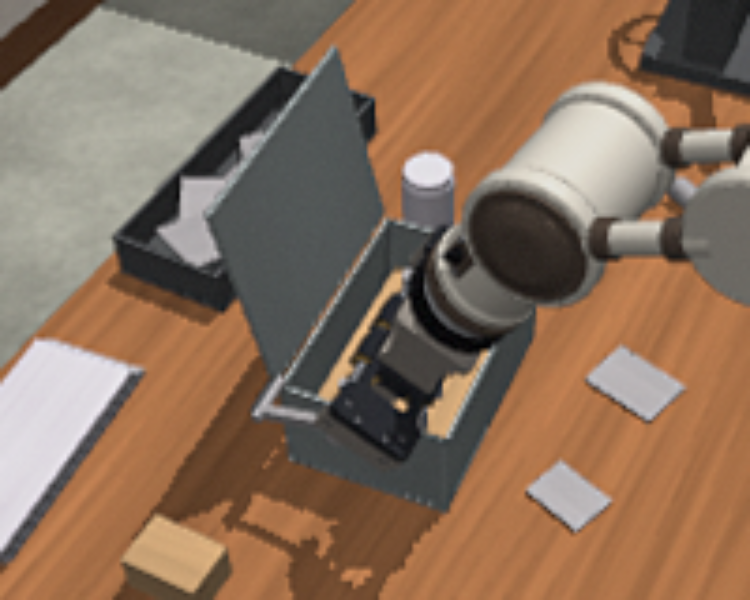

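The gripper is above the lever crossbar at about (300,405), the lid is still back on its stop, and everything else is clear. I'll press down slowly now.

>>> {"op": "move_arm", "data": {
  "translation": [
    [0.0173,-0.01,0],
    [0.0173,-0.01,0],
    [0.0173,-0.01,0],
    [0.0115,-0.0067,0],
    [0.0115,-0.0067,0],
    [0.0115,-0.0067,0],
    [0.0115,-0.0067,0],
    [0.0115,-0.0067,0],
    [0.0115,-0.0067,0],
    [0.0115,-0.0067,0],
    [0.0115,-0.0067,0],
    [0.0115,-0.0067,0]
  ],
  "delta_rot": [
    [0,0,0],
    [0,0,0],
    [0,0,0],
    [0,0,0],
    [0,0,0],
    [0,0,0],
    [0,0,0],
    [0,0,0],
    [0,0,0],
    [0,0,0],
    [0,0,0],
    [0,0,0]
  ],
  "hand": [-1,-1,-1,-1,-1,-1,-1,-1,-1,-1,-1,-1]
}}

```text
time: 5.15
tcp_pos: [0.5792, 0.131, 0.1151]
tcp_rot: [1.361, 0.876, -0.746]
wrist_force: [-4.6, -0.1, 2.1]
grip_width: 0.0003
```

Run:
```python
from h import *
p,R=cur(); lid()
```

```text
t 5.15 case rel hinge [-0.0802  0.1394  0.1151] F [-4.58 -0.15  2.14] j [-0.01 -0.04  2.11  0.09  0.56  1.4 ] w 0.0003
lid [('top', 1307, [1.655, 1.667, 1.681]), ('side', 1110, [1.663, 1.675, 1.697])]
```

>>> {"op": "move_arm", "data": {
  "translation": [
    [0.0115,-0.0067,0],
    [0.0115,-0.0067,0],
    [0.0115,-0.0067,0],
    [0.0115,-0.0067,0],
    [0.0115,-0.0067,0],
    [0.0115,-0.0067,0],
    [0.0115,-0.0067,0],
    [0.0115,-0.0067,0]
  ],
  "delta_rot": [
    [0,0,0],
    [0,0,0],
    [0,0,0],
    [0,0,0],
    [0,0,0],
    [0,0,0],
    [0,0,0],
    [0,0,0]
  ],
  "hand": [-1,-1,-1,-1,-1,-1,-1,-1]
}}

```text
time: 6.05
tcp_pos: [0.5805, 0.131, 0.1002]
tcp_rot: [1.363, 0.874, -0.743]
wrist_force: [-0.8, 0.4, 0.2]
grip_width: 0.0004
```

Run:
```python
from h import *
p,R=cur(); lid(); T=tool(np.radians(60),-1)
rows(p,R,[(wp(-.090,.14,.14),T,2),(wp(-.128,.03,.199),T,5)])
```

```text
t 6.05 case rel hinge [-0.0789  0.1393  0.1002] F [-0.76  0.42  0.24] j [-0.01 -0.01  2.11  0.1   0.52  1.39] w 0.0004
lid [('top', 770, [0.726, 1.457, 1.471]), ('side', 747, [1.455, 1.466, 1.485])]
T [[-0.133, 0.034, -0.002], [-0.134, 0.035, -0.003], [-0.093, -0.005, 0.147], [-0.094, -0.004, 0.147], [-0.093, -0.005, 0.147], [-0.094, -0.004, 0.146], [-0.093, -0.005, 0.147]]
D [[0.007, 0.003, -0.003], [0.008, 0.003, -0.003], [-0.0, -0.0, -0.0], [-0.0, -0.0, -0.0], [-0.0, -0.0, -0.0], [-0.0, -0.0, -0.0], [-0.0, -0.0, -0.0]]
max 26.17961993612589 mm 0.07244308110509934 deg
```

>>> {"op": "move_arm", "data": {
  "translation": [
    [-0.133,0.034,0],
    [-0.134,0.035,0],
    [-0.093,-0.005,0.147],
    [-0.094,-0.004,0.147],
    [-0.093,-0.005,0.147],
    [-0.094,-0.004,0.146],
    [-0.093,-0.005,0.147]
  ],
  "delta_rot": [
    [0,0,0],
    [0,0,0],
    [0,0,0],
    [0,0,0],
    [0,0,0],
    [0,0,0],
    [0,0,0]
  ],
  "hand": [-1,-1,-1,-1,-1,-1,-1]
}}

```text
time: 6.85
tcp_pos: [0.5419, 0.0159, 0.2004]
tcp_rot: [1.362, 0.872, -0.742]
wrist_force: [0.5, -0.5, 0.5]
grip_width: 0.0006
```

Run:
```python
from h import *
p,R=cur(); lid()
c=capture("side")["img"][100:260,200:400]; cv2.imwrite("pics/s3.png",cv2.resize(c,(750,600)))
```

```text
t 6.85 case rel hinge [-0.128   0.0282  0.2004] F [ 0.55 -0.52  0.46] j [-0.32 -0.33  2.17  0.27  0.83  1.02] w 0.0006
lid [('top', 425, [1.409, 1.415, 1.433]), ('side', 617, [1.417, 1.425, 1.443])]
```

View pics/s3.png

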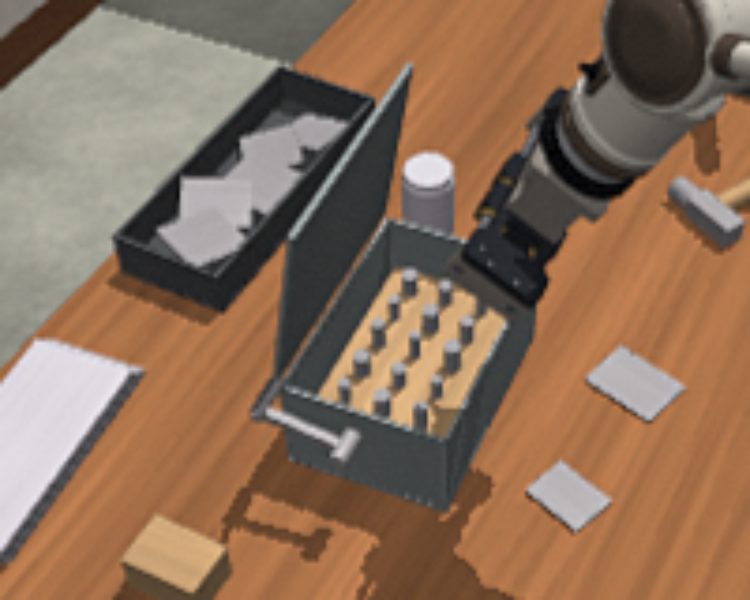

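The side view shows the lid just past upright, with its top edge at (410,70). The lever points forward at (345,440), and the fingers wait above the front of the case at (490,290).

>>> {"op": "move_arm", "data": {
  "translation": [
    [0,0,0],
    [0,0,0],
    [0,0,0],
    [0,0,0],
    [0,0,0],
    [0,0,0],
    [0,0,0],
    [0,0,0],
    [0,0,0],
    [0,0,0],
    [0,0,0],
    [0,0,0]
  ],
  "delta_rot": [
    [0,0,0],
    [0,0,0],
    [0,0,0],
    [0,0,0],
    [0,0,0],
    [0,0,0],
    [0,0,0],
    [0,0,0],
    [0,0,0],
    [0,0,0],
    [0,0,0],
    [0,0,0]
  ],
  "hand": [-1,-1,-1,-1,-1,-1,-1,-1,-1,-1,-1,-1]
}}

```text
time: 8.2
tcp_pos: [0.5417, 0.0169, 0.1992]
tcp_rot: [1.362, 0.874, -0.744]
wrist_force: [-0.0, 0.3, -0.2]
grip_width: 0.0006
```

Run:
```python
from h import *
p,R=cur(); lid()
```

```text
t 8.2 case rel hinge [-0.128   0.0293  0.1992] F [-0.03  0.33 -0.16] j [-0.31 -0.33  2.17  0.27  0.83  1.03] w 0.0006
lid [('top', 432, [1.281, 1.317, 1.374]), ('side', 354, [1.285, 1.292, 1.309])]
```

>>> {"op": "move_arm", "data": {
  "translation": [
    [0,0,0],
    [0,0,0],
    [0,0,0],
    [0,0,0],
    [0,0,0],
    [0,0,0],
    [0,0,0],
    [0,0,0],
    [0,0,0],
    [0,0,0],
    [0,0,0],
    [0,0,0]
  ],
  "delta_rot": [
    [0,0,0],
    [0,0,0],
    [0,0,0],
    [0,0,0],
    [0,0,0],
    [0,0,0],
    [0,0,0],
    [0,0,0],
    [0,0,0],
    [0,0,0],
    [0,0,0],
    [0,0,0]
  ],
  "hand": [-1,-1,-1,-1,-1,-1,-1,-1,-1,-1,-1,-1]
}}

```text
time: 9.5
tcp_pos: [0.5417, 0.0169, 0.1992]
tcp_rot: [1.362, 0.874, -0.744]
wrist_force: [0.1, 0.2, 0.2]
grip_width: 0.0004
```

>>> {"op": "move_arm", "data": {
  "translation": [
    [0,0,0],
    [0,0,0],
    [0,0,0],
    [0,0,0],
    [0,0,0],
    [0,0,0],
    [0,0,0],
    [0,0,0],
    [0,0,0],
    [0,0,0],
    [0,0,0],
    [0,0,0]
  ],
  "delta_rot": [
    [0,0,0],
    [0,0,0],
    [0,0,0],
    [0,0,0],
    [0,0,0],
    [0,0,0],
    [0,0,0],
    [0,0,0],
    [0,0,0],
    [0,0,0],
    [0,0,0],
    [0,0,0]
  ],
  "hand": [-1,-1,-1,-1,-1,-1,-1,-1,-1,-1,-1,-1]
}}

```text
time: 10.7
tcp_pos: [0.5416, 0.0169, 0.199]
tcp_rot: [1.362, 0.874, -0.744]
wrist_force: [-1.0, -0.2, -0.2]
grip_width: 0.0003
```

Run:
```python
from h import *
p,R=cur(); lid()
c=capture("side")["img"][100:260,200:400]; cv2.imwrite("pics/s4.png",cv2.resize(c,(750,600)))
```

```text
t 10.7 case rel hinge [-0.1282  0.0293  0.199 ] F [-1.03 -0.24 -0.2 ] j [-0.31 -0.33  2.17  0.27  0.83  1.03] w 0.0003
lid [('top', 2012, [0.774, 0.804, 0.857]), ('side', 770, [0.79, 0.821, 0.878])]
```

View pics/s4.png

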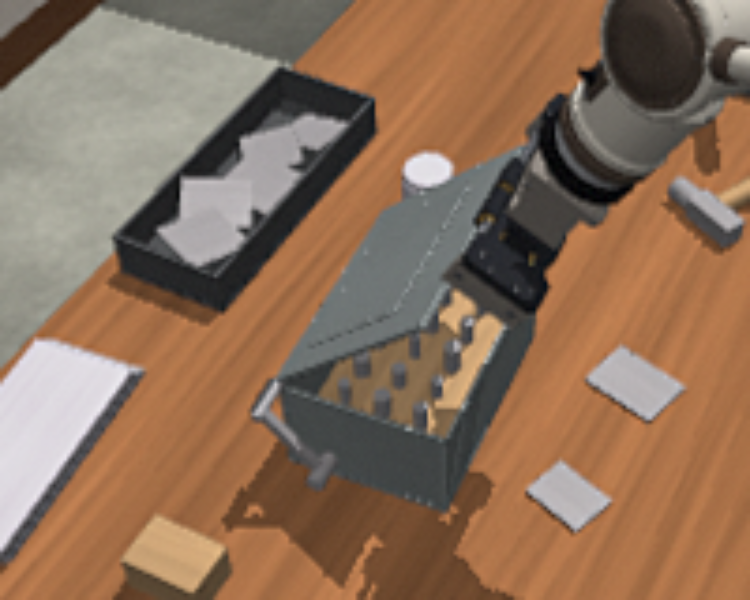

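The lid has come down onto the upper side of the fingers near (460,270), at about 0.75 rad. Next I'll lower it along the lip's arc.

```bash
cat >> h.py <<'E'
def arc(th): return wp(-.18*np.cos(th)+.0038,.03,.0763+.18*np.sin(th))
E
python3 - <<'E'
from h import *
p,R=cur(); T=tool(np.radians(60),-1)
rows(p,R,[(arc(t),T,1) for t in np.linspace(.75,.39,13)[1:]])
E
```

```text
t 10.85 case rel hinge [-0.1281  0.0293  0.1991] F [-1.14 -1.31 -0.88] j [-0.31 -0.33  2.17  0.27  0.83  1.03] w 0.0001
T [[0.012, -0.034, -0.005], [0.013, -0.034, 0.0], [0.013, -0.033, 0.0], [0.014, -0.033, 0.0], [0.015, -0.033, 0.0], [0.016, -0.032, 0.0], [0.017, -0.032, 0.0], [0.018, -0.031, 0.0], [0.019, -0.031, 0.0], [0.019, -0.03, 0.0], [0.021, -0.029, 0.0], [0.022, -0.029, 0.0]]
D [[0.015, 0.005, -0.002], [0.0, 0.0, -0.0], [0.0, 0.0, -0.0], [0.0, 0.0, -0.0], [0.0, 0.0, -0.0], [0.0, 0.0, -0.0], [0.0, 0.0, -0.0], [0.0, 0.0, -0.0], [0.0, 0.0, -0.0], [0.0, 0.0, -0.0], [0.0, 0.0, -0.0], [0.0, 0.0, -0.0]]
max 5.460082416960389 mm 0.1274990196040738 deg
```

>>> {"op": "move_arm", "data": {
  "translation": [
    [0.012,-0.034,0],
    [0.013,-0.034,0.0],
    [0.013,-0.033,0.0],
    [0.014,-0.033,0.0],
    [0.015,-0.033,0.0],
    [0.016,-0.032,0.0],
    [0.017,-0.032,0.0],
    [0.018,-0.031,0.0],
    [0.019,-0.031,0.0],
    [0.019,-0.03,0.0],
    [0.021,-0.029,0.0],
    [0.022,-0.029,0.0]
  ],
  "delta_rot": [
    [0,0,0],
    [0,0,0],
    [0,0,0],
    [0,0,0],
    [0,0,0],
    [0,0,0],
    [0,0,0],
    [0,0,0],
    [0,0,0],
    [0,0,0],
    [0,0,0],
    [0,0,0]
  ],
  "hand": [-1,-1,-1,-1,-1,-1,-1,-1,-1,-1,-1,-1]
}}

```text
time: 12.05
tcp_pos: [0.5071, 0.0135, 0.1444]
tcp_rot: [1.362, 0.874, -0.744]
wrist_force: [-0.3, 0.1, -0.1]
grip_width: 0.0005
```

Run:
```python
from h import *
p,R=cur(); lid(); T=tool(np.radians(60),-1)
rows(p,R,[(arc(t),T,1) for t in np.linspace(.39,.10,13)[1:]])
c=capture("side")["img"][100:260,200:400]; cv2.imwrite("pics/s5.png",cv2.resize(c,(750,600)))
```

```text
t 12.05 case rel hinge [-0.1628  0.0291  0.1444] F [-0.34  0.07 -0.14] j [-0.36 -0.37  2.32  0.33  0.74  0.93] w 0.0005
lid [('top', 2609, [0.409, 0.44, 0.498]), ('side', 1339, [0.409, 0.439, 0.494])]
T [[0.016, -0.021, -0.006], [0.019, -0.022, 0.0], [0.019, -0.022, 0.0], [0.019, -0.021, 0.0], [0.02, -0.021, 0.0], [0.021, -0.021, 0.0], [0.021, -0.02, 0.0], [0.022, -0.019, 0.0], [0.022, -0.019, 0.0], [0.022, -0.018, 0.0], [0.023, -0.018, 0.0], [0.023, -0.017, 0.0]]
D [[0.015, 0.005, -0.003], [0.0, 0.0, -0.0], [0.0, 0.0, -0.0], [0.0, 0.0, -0.0], [0.0, 0.0, -0.0], [0.0, 0.0, -0.0], [0.0, 0.0, -0.0], [0.0, 0.0, -0.0], [0.0, 0.0, -0.0], [0.0, 0.0, -0.0], [0.0, 0.0, -0.0], [0.0, 0.0, -0.0]]
max 4.4547727214752495 mm 0.12874781551544864 deg
```

View pics/s5.png

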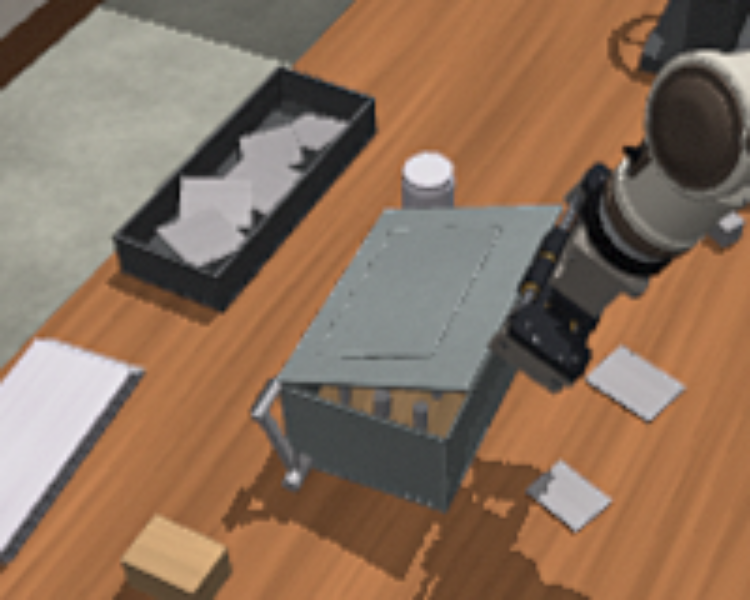

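The lid is riding on the finger near (500,340) at about 0.39 rad, and the fingers are clear of the front wall. I'll keep lowering.

>>> {"op": "move_arm", "data": {
  "translation": [
    [0.016,-0.021,0],
    [0.019,-0.022,0.0],
    [0.019,-0.022,0.0],
    [0.019,-0.021,0.0],
    [0.02,-0.021,0.0],
    [0.021,-0.021,0.0],
    [0.021,-0.02,0.0],
    [0.022,-0.019,0.0],
    [0.022,-0.019,0.0],
    [0.022,-0.018,0.0],
    [0.023,-0.018,0.0],
    [0.023,-0.017,0.0]
  ],
  "delta_rot": [
    [0,0,0],
    [0,0,0],
    [0,0,0],
    [0,0,0],
    [0,0,0],
    [0,0,0],
    [0,0,0],
    [0,0,0],
    [0,0,0],
    [0,0,0],
    [0,0,0],
    [0,0,0]
  ],
  "hand": [-1,-1,-1,-1,-1,-1,-1,-1,-1,-1,-1,-1]
}}

```text
time: 13.4
tcp_pos: [0.4949, 0.0123, 0.0944]
tcp_rot: [1.362, 0.874, -0.744]
wrist_force: [-0.1, -0.8, -1.3]
grip_width: 0.0004
```

Run:
```python
from h import *
p,R=cur(); lid(); T=tool(np.radians(60),-1)
rows(p,R,[(arc(t),T,1) for t in np.linspace(.10,-.02,13)[1:]])
W=world(capture("top")); d=W-H; b=d@CY;a=d@CX
for x in(-.04,-.1,-.16): m=(abs(a-x)<.01)&(abs(b+.04)<.05); print(x,np.median(d[m][:,2]))
```

```text
t 13.4 case rel hinge [-0.1751  0.029   0.0944] F [-0.12 -0.85 -1.31] j [-0.37 -0.32  2.39  0.39  0.63  0.84] w 0.0004
lid [('top', 2750, [0.116, 0.15, 0.208]), ('side', 1559, [0.114, 0.142, 0.195])]
T [[0.01, -0.009, -0.007], [0.01, -0.007, 0.0], [0.01, -0.006, 0.0], [0.01, -0.007, 0.0], [0.01, -0.007, 0.0], [0.01, -0.006, 0.0], [0.01, -0.006, 0.0], [0.01, -0.007, 0.0], [0.011, -0.006, 0.0], [0.01, -0.006, 0.0], [0.01, -0.006, 0.0], [0.011, -0.006, 0.0]]
D [[0.015, 0.006, -0.004], [-0.0, 0.0, -0.0], [-0.0, 0.0, -0.0], [-0.0, 0.0, -0.0], [-0.0, 0.0, -0.0], [-0.0, 0.0, -0.0], [-0.0, 0.0, -0.0], [-0.0, 0.0, -0.0], [-0.0, 0.0, -0.0], [-0.0, 0.0, -0.0], [-0.0, 0.0, -0.0], [-0.0, 0.0, -0.0]]
max 2.274862633215465 mm 0.1331465358167459 deg
-0.04 0.01102778047020718
-0.1 0.015509815176204457
-0.16 0.018512167493685047
```

>>> {"op": "move_arm", "data": {
  "translation": [
    [0.01,-0.007,0],
    [0.01,-0.007,0.0],
    [0.01,-0.006,0.0],
    [0.01,-0.007,0.0],
    [0.01,-0.007,0.0],
    [0.01,-0.006,0.0],
    [0.01,-0.006,0.0],
    [0.01,-0.007,0.0],
    [0.01,-0.006,0.0],
    [0.01,-0.006,0.0],
    [0.01,-0.006,0.0],
    [0.01,-0.006,0.0]
  ],
  "delta_rot": [
    [0,0,0],
    [0,0,0],
    [0,0,0],
    [0,0,0],
    [0,0,0],
    [0,0,0],
    [0,0,0],
    [0,0,0],
    [0,0,0],
    [0,0,0],
    [0,0,0],
    [0,0,0]
  ],
  "hand": [-1,-1,-1,-1,-1,-1,-1,-1,-1,-1,-1,-1]
}}

```text
time: 14.75
tcp_pos: [0.4948, 0.0117, 0.0741]
tcp_rot: [1.363, 0.872, -0.743]
wrist_force: [0.2, 0.3, -0.1]
grip_width: 0.0006
```

```bash
cat >> h.py <<'E'
def flat():
    W=world(capture("top")); d=W-H; b=d@CY;a=d@CX
    print("outer z",[(x,round(float(np.median(d[(abs(a-x)<.01)&(abs(b+.04)<.05)][:,2])),4)) for x in(-.04,-.1,-.16)])
E
python3 - <<'E'
from h import *
p,R=cur(); flat()
E
```

```text
t 14.75 case rel hinge [-0.1752  0.0285  0.0741] F [ 0.23  0.28 -0.14] j [-0.38 -0.27  2.4   0.43  0.57  0.79] w 0.0006
outer z [(-0.04, 0.0074), (-0.1, 0.0077), (-0.16, 0.0057)]
```

The lid reads level. I'll ease the finger down a bit further, then back off away from the lip and up.

>>> {"op": "move_arm", "data": {
  "translation": [
    [0.01,-0.006,0],
    [0.01,-0.006,0.0],
    [0.01,-0.006,0.0],
    [0.01,-0.006,0.0],
    [0.01,-0.006,0.0],
    [0.01,-0.006,0.0],
    [-0.03,-0.05,0.0],
    [-0.08,-0.14,0.0],
    [-0.08,-0.14,0.0],
    [-0.08,-0.14,0.0],
    [-0.17,0.02,0.0],
    [-0.17,0.02,0.0]
  ],
  "delta_rot": [
    [0,0,0],
    [0,0,0],
    [0,0,0],
    [0,0,0],
    [0,0,0],
    [0,0,0],
    [0,0,0],
    [0,0,0],
    [0,0,0],
    [0,0,0],
    [0,0,0],
    [0,0,0]
  ],
  "hand": [-1,-1,-1,-1,-1,-1,-1,-1,-1,-1,-1,-1]
}}

```text
time: 16.0
tcp_pos: [0.3913, 0.003, 0.1092]
tcp_rot: [1.363, 0.876, -0.745]
wrist_force: [1.3, -0.1, -0.3]
grip_width: 0.0005
```

>>> {"op": "move_arm", "data": {
  "translation": [
    [-0.2,0.02,0.0],
    [-0.2,0.02,0],
    [-0.2,0.02,0],
    [0,0,0],
    [0,0,0],
    [0,0,0]
  ],
  "delta_rot": [
    [0,0,0],
    [0,0,0],
    [0,0,0],
    [0,0,0],
    [0,0,0],
    [0,0,0]
  ],
  "hand": [-1,-1,-1,-1,-1,-1]
}}

```text
time: 16.6
tcp_pos: [0.3908, -0.0027, 0.1858]
tcp_rot: [1.357, 0.898, -0.76]
wrist_force: [0.4, 1.1, -0.4]
grip_width: 0.0005
```

Run:
```python
from h import *
p,R=cur(); flat()
old=dict(np.load("side.npz")); c=capture("side")
W=world(c);x,y,z=W[...,0],W[...,1],W[...,2]
roi=(x>.3)&(x<.75)&(y>-.2)&(y<.29)&(z>.003)&(z<.2)
k,l,st,ce=cv2.connectedComponentsWithStats(roi.astype(np.uint8))
for i in range(1,k):
    if st[i,4]>25: print(st[i],np.round(np.median(W[l==i],0),3))
cv2.imwrite("pics/s6.png",c["img"])
```

```text
t 16.6 case rel hinge [-0.2801  0.0237  0.1858] F [ 0.4  1.1 -0.4] j [-0.61 -0.94  2.53  0.34  1.19  0.8 ] w 0.0005
outer z [(-0.04, 0.0075), (-0.1, 0.0073), (-0.16, 0.0056)]
[ 266  143   86   93 4223] [0.589 0.036 0.109]
[356 192  27  20 236] [ 0.429 -0.107  0.005]
[339 223  24  19 201] [0.43  0.037 0.005]
[231 237  31  28 512] [0.672 0.262 0.039]
```

View pics/s6.png

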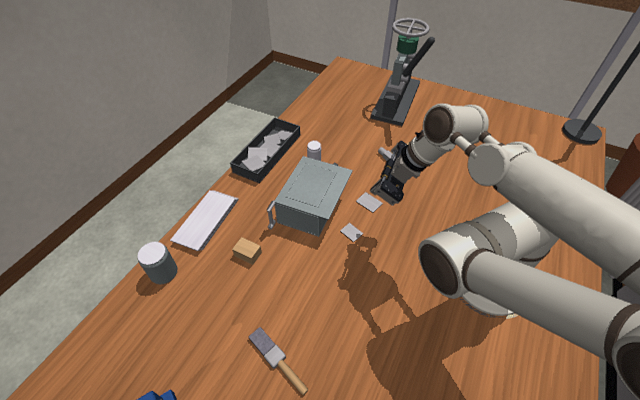

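The lid is shut, shown by the case top at (315,185), and nothing is displaced. Joint 2 is at the end of its range, so I'll ease the arm away from that before handing in.

>>> {"op": "move_arm", "data": {
  "translation": [
    [0.005,0.07,0.0],
    [0.005,0.07,0],
    [0.005,0.07,0],
    [0.005,0.07,0],
    [0,0,0],
    [0,0,0],
    [0,0,0]
  ],
  "delta_rot": [
    [0,0,0],
    [0,0,0],
    [0,0,0],
    [0,0,0],
    [0,0,0],
    [0,0,0],
    [0,0,0]
  ],
  "hand": [-1,-1,-1,-1,-1,-1,-1]
}}

```text
time: 17.4
tcp_pos: [0.429, 0.0006, 0.2042]
tcp_rot: [1.357, 0.897, -0.76]
wrist_force: [-0.7, -1.3, 0.4]
grip_width: 0.0006
```

Run:
```python
from h import *
p,R=cur(); flat(); print(np.round(get_state()["joint_vel"],3))
```

```text
t 17.4 case rel hinge [-0.2418  0.0235  0.2042] F [-0.69 -1.28  0.44] j [-0.5  -0.76  2.41  0.31  1.09  0.88] w 0.0006
outer z [(-0.04, 0.0075), (-0.1, 0.0078), (-0.16, 0.0054)]
[ 0.    -0.001 -0.007 -0.002 -0.002  0.   ]
```

```bash
python3 -c "
from bench import *
print(hand_in())"
```

```text
the job is handed in; nothing more can be done
None
```

The lid is shut and the job is handed in at about 17.5 s. `hand_in()` gave no verdict.

I pressed the lever down with the shut fingertips until the lid tipped past upright. I caught the falling lid on the upper side of the fingers at about 0.75 rad. I then lowered it along the lip's arc, at about 0.1 rad/s for the last part, and backed away.

**Lid:** its outer face reads level at three points, 5.4 to 7.8 mm above the hinge line, so it is shut to within the camera's accuracy. The lip end reads 2 mm lower than the rest, which I put down to calibration error.

**Forces:** the highest wrist force I read was about 5 N, while pressing the lever. The readings at the end of each move were otherwise within about 2 N, close to the noise.

**Other things on the bench:**
- **Offcuts:** measured again at the end, both were within about 5 mm of where they started.
- **Wood block:** its median reading moved 22 mm in y, because I used a wider measuring window the second time. The picture shows it in its place.
- **Stamp:** it was hidden behind the case in the last picture, so I did not check it, but the arm stayed well away from it.
- **Can, hammer and brush:** checked by eye only. The can and brush look unmoved, and the hammer is partly hidden behind the gripper.

**Arm:** joint 2 reached the end of its range (-0.94 rad) during the retreat. I moved it back to -0.76 rad before handing in. At the end the arm was at rest and clear of everything, with the fingertips about 65 mm in front of the lip and 100 mm above it.

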